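# Pack a culture dish and clamp its carrier shut

### The job

Set the loose culture dish in the round seat of the open dish carrier, keeping it level and letting go of it, then lower the stiff lid gently until it is fully shut. Then push the clamp lever over so that it lies fully down on the lid. Leave the timer, the tissue pad and the strip pot beside it where they are.

Things in the scene. Friction and masses are not known exactly. Their poses are not given: they have to be found in the camera images.
- dish_center (a point): Centre, half-way up (7.5 mm above its underside), of the shallow round closed culture dish: 60 mm diameter, 15 mm high, about 20 g, lying flat on the worktop to the right of the carrier. It can be gripped across its diameter.
- carrier: Dish carrier, fixed: grey base plate 130 mm (x) by 134 mm (y from -77 to +57 mm), its top 10 mm above the worktop; ring seat in the middle, white lid open on its +y side (left), clamp lever upright on its -y side (right). Origin on the worktop below the seat's centre; x along the hinge line, away from the robot at yaw 0; z up; yaw varies by 0.3 rad either way.
- seat (a point): Centre of the seat's floor, 10 mm above the worktop (carrier frame [0, 0, 0.010]). A ring of 65 mm inside and 76 mm outside diameter, its lip 4 mm above the floor: the upper 11 mm of a seated dish stand clear. The open lid stands beyond y = +45 mm and the clamp beyond y = -50 mm, so a hand has most room with its fingers closing along the carrier's x.
- lid (a joint): Lid angle, rad: 0 fully shut, grows as it opens; starts 1.6 to 1.85 (upright, leaning outward to the carrier's +y), stop at 1.95. Hinge line along the carrier's x at y = +52 mm, z = 12 mm. Stiff: it stays where it is left; about 2 N near the free edge move it. It can be pushed over from behind and pressed down with closed fingers.
- lid_edge (a point): Middle of the lid's free edge on its outer face; moves with the lid. The lid is a white shell 116 mm wide (x), 100 mm from hinge to free edge, 21 mm deep: its flat outer face lies 21 mm outside the hinge line (open: facing the carrier's +y; shut: the top, 33 mm above the worktop).
- clamp (a joint): Clamp lever angle, rad: 0 fully down, lying over the lid along the carrier's +y; grows as it is raised; starts 1.65 to 1.95 (upright, leaning outward to the carrier's -y), stop at 2.1. Pivot along the carrier's x at y = -64 mm, z = 38 mm. Stiff: it stays where it is left; about 3 N at the paddle move it. It can be pushed over from outside with closed fingers.
- clamp_end (a point): Middle of the lever's free end on its outer face; moves with the clamp. The lever is 60 mm long from pivot to end; its last 26 mm are a black paddle 32 mm wide whose outer face (the top when down) is 6 mm off the pivot line. The clamp does not block the lid: mind the order.
- timer_center (a point): Centre of a small white lab timer, 60x64x18 mm, loose on the worktop to the left of the carrier, to be left alone.
- pad_center (a point): Centre of a thin blue pad of lens tissue, 35x57x12 mm, loose behind and left of the carrier, to be left alone.
- strip_pot_center (a point): Centre (32 mm up) of a white pot with a cap, 36 mm diameter, 64 mm high, loose behind and right of the carrier, to be left alone.

How it is judged:
On the way, in this order (a step that is already met when the one before it is completed fails the run):
1. the dish lies flat in the seat, let go of (horizontal distance between dish_center and seat below 0.006 m and z of dish_center in the frame of carrier below 0.0195 m and angle between dish_center's own z axis and vertical below 0.1 rad and contact force between dish and the fingers below 0.1 N), for 0.2 s.
2. the lid is fully shut over the seated dish (horizontal distance between dish_center and seat below 0.006 m and z of dish_center in the frame of carrier below 0.0195 m and angle between dish_center's own z axis and vertical below 0.1 rad and value of joint lid below 0.05 rad), for 0.2 s.
At the end, for the whole second after the job is handed in: The dish lies flat in the seat (centre within 6 mm of the seat's centre, no higher than 19.5 mm above the worktop, tilt under 0.1 rad), the lid is within 0.05 rad of shut and the clamp lever within 0.08 rad of fully down (all of step 2 and value of joint clamp below 0.08 rad); the robot touches nothing.
It fails at once if the dish is tipped by more than 0.5 rad (angle between dish_center's own z axis and vertical above 0.5 rad).
It fails at once if the lid is slammed (faster than 3 rad/s in its last 0.3 rad) (value of joint lid below 0.3 rad and velocity of joint lid below -3 rad/s).
It fails at once if the timer, pad or strip pot is moved by more than 30 mm (distance of any of timer_center, pad_center, strip_pot_center from where it was at the start of the episode above 0.03 m).
It also fails if it takes over 64 s, if anything falls off the work surface, if the arm or the gripper's body presses on something with over 40 N, if the wrist force passes 120 N, or if a joint passes its speed limit or range.

### The arm

A 6-joint arm with a two-finger parallel gripper is mounted at the origin on a cart in front of the work surface, level with it; the furniture and walls round the work are solid. World frame = base frame: x ahead of the robot, y to its left, z up, the work surface at z = 0. Lengths are in m, angles in rad, forces in N, time in s.
With the tool pointing down it reaches from about 0.3 to 0.875 m from the base axis. Payload 6.4 kg.
Tool frame: the origin (TCP) lies at the very end of the fingers, on their centre line; the grasp point (between the pads) lies grip_point_offset behind it (grip_point_offset is the distance from the TCP to the grasp point, in m); y points along the fingers, x is the direction in which the jaws open and shut, and the axes are right-handed (so a half turn about y gives the same grasp; the last joint's range is limited). The gripper opens to 85 mm and grips with 20 to 120 N. Pads are 22 mm wide; open, the fingers measure 114 mm over their backs; the gripper's body (76 mm by 85 mm) begins 54 mm behind the grasp point. The pads swing forward as they close: fully open they stand 13 mm farther back than shut.
Start: joints at [0.94, 0.181, 1.607, -0, 1.354, -0.206], TCP at [0.237, 0.524, 0.231] pointing down, gripper open.
Joint ranges: [-2.99, 2.99], [-0.89, 2.07], [0.3, 2.58], [-1.14, 4.28], [0, 2.63], [-3.12, 3.12]. Speed limits (rad/s): [2.57, 2.57, 3.01, 3.14, 3.14, 3.14].

### API

Orientations are given as a unit quaternion [w, x, y, z].
In Python, from bench import get_obs, camera, camera_model, hand_in, grip_point_offset gives the robot as it stands.
- The arm moves only by the shell command python3 -m jog 'ROWS'. ROWS is JSON, a list of rows, each a list of 7 numbers: the shift along the tool's x, y, z in mm, then the turn, a rotation vector about the tool's x, y, z in degrees, then the gripper's target within -1 to 1 (shut at 1, half-way at 0, fully open at -1). In form: [[x, y, z, ax, ay, az, grip], ...]. A call has 1 to 8 rows; each row shifts and turns the commanded pose from where the row before left it, along the tool's axes as they then stand; what a row does not reach is not made up. A row lasts 1/12 s, in which the tool goes at most 41.7 mm and 7.16 degrees, less where a joint would pass 70% of its speed; a pose out of reach is approached as far as the arm can. A call is refused whole if a number of a shift passes 41.7 or a number of a turn 7.16, either way. A call with a gripper value outside its range is refused whole. The fingers move at their own pace and stop on an object; the grip force is fixed at half the most. Time passes only in rows, so rows that do not move let the fingers close. It gives the time, the measured TCP pose, the force and the opening at its end, in the units of the state.
- get_obs(): the state, without advancing time (a new reading comes with each control period).
- camera(name): name is "side" or "top" or "wrist"; returns the picture (400x640x3 uint8, blue, green, red); there is no depth.
- camera_model(name): a dict with "K" (3x3 intrinsics, pixels), "pose" (4x4, takes a point from camera to world coordinates). Camera axes: x right, y down, z forward; pixel columns grow to the right and rows downward; lengths in m; the calibration is good to about 2 mm. A picture is of the moment at which its call begins: read the wrist's pose just before it. camera_model takes no time and is no camera call; for the wrist camera it gives the pose at the moment of the call.
- hand_in(): hands the job in, once; it reports no verdict.
The state is a dict: "time_s": time; "q": joint angles; "dq": joint speeds; "joint_efforts": joint torques, N m; "eef_pos": TCP position; "eef_rot": TCP orientation; "wrist_force": force on the tool from outside, world axes, zero at the start; "torque": the same for the moment, N m; "opening": opening from 0.0 (shut) to 1.0 (fully open).
Only numpy, scipy, OpenCV 4.12 (cv2) and the standard library are available. Lean on these libraries where they do the work, as an engineer would, in place of code of your own. Each camera call takes 0.05 s, during which the arm holds its last target.

## Working session

There is one attempt and no reset: what is moved stays moved. The work goes in short steps, Python scripts to look and compute and a shell command to move; the robot and the scene stay as the last step left them, time stands still between calls to the robot, and variables do not carry over. Pictures are saved under pics/ and viewed, and the job is handed in when it is done.

```bash
ls; mkdir -p pics; cat > h.py <<'E'
import numpy as np, cv2
from bench import get_obs, camera, camera_model, hand_in, grip_point_offset
from scipy.spatial.transform import Rotation as R
def rot(o): w,x,y,z=o["eef_rot"]; return R.from_quat([x,y,z,w])
def ray(m,u,v):
    K=np.array(m["K"]);T=np.array(m["pose"]);d=T[:3,:3]@np.linalg.inv(K)@[u,v,1];return T[:3,3],d
def plane(m,u,v,z):
    o,d=ray(m,u,v);return o+d*(z-o[2])/d[2]
def proj(m,p):
    K=np.array(m["K"]);T=np.array(m["pose"]);c=T[:3,:3].T@(np.array(p)-T[:3,3]);q=K@c;return q[:2]/q[2]
E
python3 - <<'E'
from h import *
o=get_obs();print(o,grip_point_offset if not callable(grip_point_offset) else grip_point_offset())
print(rot(o).as_matrix().round(3))
for n in ("top","side"):
    cv2.imwrite(f"pics/{n}0.png",camera(n)); m=camera_model(n);print(n,np.array(m["K"]).round(1).tolist(),np.array(m["pose"]).round(3).tolist())
E
```

```text
pics
{'time_s': 0.0, 'q': array([ 9.39688697e-01,  1.81586551e-01,  1.60800195e+00,  3.17222844e-07,
        1.35377951e+00, -2.06274825e-01]), 'dq': array([-0.00015365, -0.00233877,  0.0007301 , -0.00035808, -0.00102887,
       -0.00102034]), 'joint_efforts': array([-1.96423271e-04, -4.44861245e+01, -3.51339912e+01, -2.88830179e-04,
        9.05823457e-03,  1.61025275e-05]), 'eef_pos': array([0.23663799, 0.52344906, 0.23036148]), 'eef_rot': array([-0.5939483 ,  0.5943982 ,  0.3827647 , -0.38393669]), 'wrist_force': array([0.77299919, 0.07442146, 0.26562501]), 'torque': array([ 0.01983778,  0.02262072, -0.00088379]), 'opening': 0.9991095595104651} 0.0187
[[ 0.412 -0.001 -0.911]
 [ 0.911 -0.001  0.412]
 [-0.002 -1.     0.   ]]
top [[393.7, 0.0, 319.9], [0.0, 393.7, 198.0], [0.0, 0.0, 1.0]] [[0.024, -0.984, 0.178, 0.41], [-1.0, -0.023, 0.006, 0.204], [-0.001, -0.178, -0.984, 0.89], [0.0, 0.0, 0.0, 1.0]]
side [[391.3, 0.0, 323.7], [0.0, 391.3, 201.8], [0.0, 0.0, 1.0]] [[0.854, -0.457, 0.251, 0.333], [-0.521, -0.74, 0.425, -0.166], [-0.009, -0.494, -0.87, 0.82], [0.0, 0.0, 0.0, 1.0]]
```

View pics/top0.png

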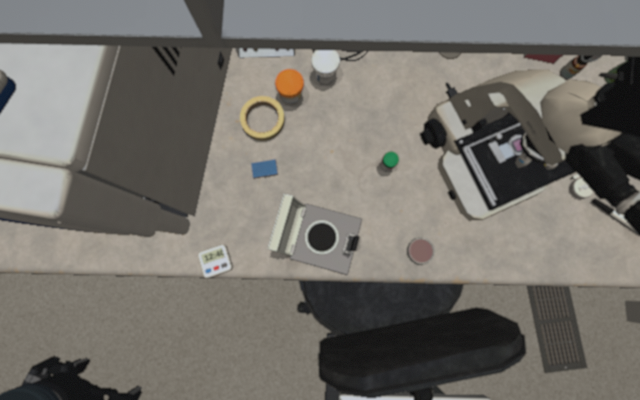

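View pics/side0.png

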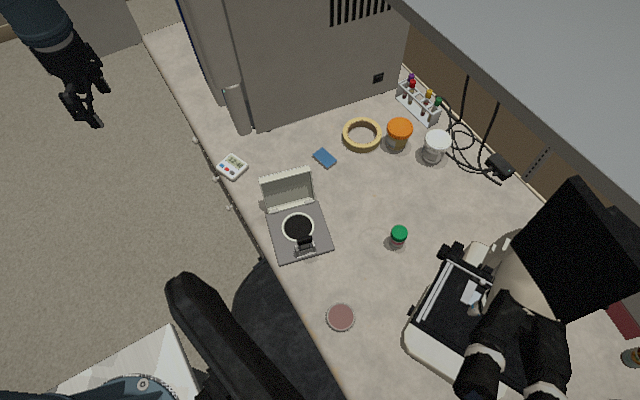

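The top view shows the dish near (420,251), the black seat floor near (322,237), the lid on its left, the clamp at (352,243), the pot at (390,160), the pad at (264,169) and the timer at (214,261). Next I measure these positions.

```bash
python3 - <<'E'
from h import *
for n,bx in (("top",dict(dish=(400,235,440,268),car=(255,185,375,285))),("side",dict(dish=(320,298,362,336),car=(245,155,345,270)))):
    im=cv2.imread(f"pics/{n}0.png");
    x0,y0,x1,y1=bx["dish"];c=im[y0:y1,x0:x1].astype(int)
    mk=((c[...,2]-c[...,1])>18).astype(np.uint8)
    cs,_=cv2.findContours(mk,0,1);k=max(cs,key=cv2.contourArea)
    e=cv2.fitEllipse(k);m=camera_model(n)
    print(n,e,plane(m,e[0][0]+x0,e[0][1]+y0,.012))
    x0,y0,x1,y1=bx["car"];c=im[y0:y1,x0:x1]
    cv2.imwrite(f"pics/c{n}.png",cv2.resize(c,None,fx=5,fy=5,interpolation=cv2.INTER_CUBIC))
    x0,y0,x1,y1=bx["dish"];cv2.imwrite(f"pics/d{n}.png",cv2.resize(im[y0:y1,x0:x1],None,fx=6,fy=6))
E
```

```text
top ((20.62474250793457, 15.462686538696289), (20.790203094482422, 21.795970916748047), 131.02719116210938) [ 0.45601553 -0.01642457  0.012     ]
side ((20.28563117980957, 18.415231704711914), (23.85224723815918, 24.631471633911133), 167.72283935546875) [ 0.45457366 -0.01713135  0.012     ]
```

View pics/ctop.png

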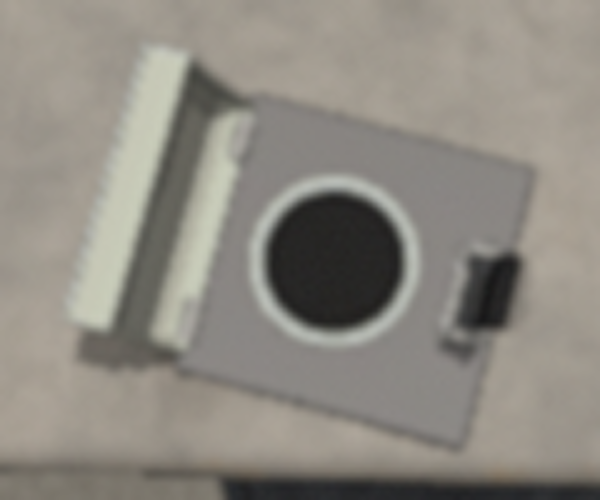

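View pics/cside.png

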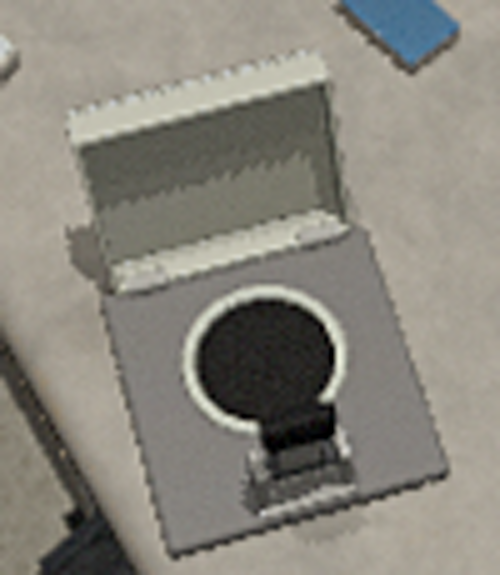

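View pics/dtop.png

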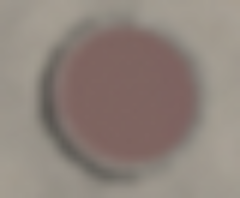

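```bash
python3 - <<'E'
from h import *
n="top";im=cv2.imread("pics/top0.png");m=camera_model(n)
x0,y0,x1,y1=300,215,342,258;c=im[y0:y1,x0:x1].max(2)
def cen(mk,off):
    cs,_=cv2.findContours(mk,0,1);k=max(cs,key=cv2.contourArea);e=cv2.fitEllipse(k);return e[0][0]+off[0],e[0][1]+off[1],e[1]
d=cen((c<90).astype(np.uint8),(x0,y0));print("dark",d,plane(m,d[0],d[1],.010))
g=im[y0:y1,x0:x1].min(2);r=cen((g>165).astype(np.uint8),(x0,y0));print("ring",r,plane(m,r[0],r[1],.014))
# plate corners from crop px
P={k:plane(m,255+(u+.5)/5-.5,185+(v+.5)/5-.5,.010) for k,(u,v) in dict(far_r=(535,166),near_r=(463,450),near_l=(183,372),far_l=(257,94)).items()}
for k in P:print(k,P[k].round(4))
for a,b in (("near_r","far_r"),("near_l","far_l")):
    v=P[b]-P[a];print(np.linalg.norm(v),np.degrees(np.arctan2(v[1],v[0])))
for a,b in (("near_r","near_l"),("far_r","far_l")):
    v=P[b]-P[a];print(np.linalg.norm(v),np.degrees(np.arctan2(-v[0],v[1])))
yaw=np.radians(-14.3)
# side
n="side";im=cv2.imread("pics/side0.png");ms=camera_model(n)
for k,(u,v) in dict(near_r=(172,553),far_r=(448,472),far_l=(366,235)).items(): print("side",k,plane(ms,245+u/5-.4,155+v/5-.4,.01).round(4))
S=np.array([*plane(m,d[0],d[1],.010)[:2]])
# seat from plate centre: plate centre y=-10mm
ce=sum(P.values())/4; print("plate ctr->seat",ce[:2]+.010*np.array([-np.sin(yaw),np.cos(yaw)]))
for n,(u,v) in dict(timer=(214,261),pad=(264,169),pot=(390,159)).items(): print(n,plane(m,u,v,dict(timer=.018,pad=.012,pot=.064)[n]).round(3))
E
```

```text
dark (321.30243492126465, 236.8175220489502, (26.240161895751953, 26.39236068725586)) [0.48111702 0.20387714 0.01      ]
ring (321.39755058288574, 236.7239646911621, (31.885128021240234, 31.998624801635742)) [0.48100478 0.2036717  0.014     ]
far_r [0.526  0.1142 0.01  ]
near_r [0.3997 0.1452 0.01  ]
near_l [0.4306 0.2692 0.01  ]
far_l [0.5559 0.2403 0.01  ]
0.1299786315097608 -13.78240102902728
0.1285375651655367 -13.016430076836652
0.12784223308817538 -13.985705557330618
0.12956361006605077 -13.340650125640005
side near_r [0.4002 0.1459 0.01  ]
side far_r [0.5231 0.1151 0.01  ]
side far_l [0.5544 0.2384 0.01  ]
plate ctr->seat [0.48052153 0.20191528]
timer [0.422 0.437 0.018]
pad [0.633 0.339 0.012]
pot [0.649 0.059 0.064]
```

```bash
cat >> h.py <<'E'
def plan(p,yaw_deg,N,pitch=0,grip=-1,tiltax=None,tilt=0):
    """rows (tool axes) to reach TCP p, tool x at yaw (deg) , pointing down"""
    o=get_obs();Rc=rot(o);pc=o["eef_pos"]
    y=np.radians(yaw_deg);X=np.array([np.cos(y),np.sin(y),0]);Y=np.array([0,0,-1.]);Rt=np.array([X,Y,np.cross(X,Y)]).T
    if tilt: Rt=R.from_rotvec(np.radians(tilt)*np.array(tiltax)).as_matrix()@Rt
    w=(Rc.inv()*R.from_matrix(Rt)).as_rotvec(degrees=True)/N
    dw=(np.array(p)-pc)/N; r=Rc
    for i in range(N):
        s=r.inv().apply(dw)*1000; print([*(float(a) for a in s.round(0)),*(float(a) for a in w.round(1)),grip]); r=r*R.from_rotvec(w,degrees=True)
    print("from",pc.round(4),"yaw",np.degrees(np.arctan2(*rot(o).as_matrix()[[1,0],0])).round(1))
E
python3 -c "
from h import *
plan([.455,-.017,.15],-13.6,16)"
```

```text
[-25.0, 5.0, -26.0, 0.0, 5.0, -0.0, -1]
[-23.0, 5.0, -28.0, 0.0, 5.0, -0.0, -1]
[-20.0, 5.0, -30.0, 0.0, 5.0, -0.0, -1]
[-18.0, 5.0, -32.0, 0.0, 5.0, -0.0, -1]
[-15.0, 5.0, -33.0, 0.0, 5.0, -0.0, -1]
[-12.0, 5.0, -34.0, 0.0, 5.0, -0.0, -1]
[-9.0, 5.0, -35.0, 0.0, 5.0, -0.0, -1]
[-6.0, 5.0, -36.0, 0.0, 5.0, -0.0, -1]
[-3.0, 5.0, -36.0, 0.0, 5.0, -0.0, -1]
[1.0, 5.0, -36.0, 0.0, 5.0, -0.0, -1]
[4.0, 5.0, -36.0, 0.0, 5.0, -0.0, -1]
[7.0, 5.0, -36.0, 0.0, 5.0, -0.0, -1]
[10.0, 5.0, -35.0, 0.0, 5.0, -0.0, -1]
[13.0, 5.0, -34.0, 0.0, 5.0, -0.0, -1]
[16.0, 5.0, -33.0, 0.0, 5.0, -0.0, -1]
[19.0, 5.0, -31.0, 0.0, 5.0, -0.0, -1]
from [0.2367 0.5235 0.2305] yaw 65.7
```

```bash
python3 -m jog '[[-25,0,-26,0,5,0,-1],[-23,0,-28,0,5,0,-1],[-20,0,-30,0,5,0,-1],[-18,0,-32,0,5,0,-1],[-15,0,-33,0,5,0,-1],[-12,0,-34,0,5,0,-1],[-9,0,-35,0,5,0,-1],[-6,0,-36,0,5,0,-1]]'; python3 -m jog '[[-3,0,-36,0,5,0,-1],[1,0,-36,0,5,0,-1],[4,0,-36,0,5,0,-1],[7,10,-36,0,5,0,-1],[10,15,-35,0,5,0,-1],[13,18,-34,0,5,0,-1],[16,18,-33,0,5,0,-1],[19,18,-31,0,5,0,-1]]'; python3 -m jog '[[0,0,0,0,0,0,-1],[0,0,0,0,0,0,-1]]'
python3 - <<'E'
from h import *
m=camera_model("wrist");im=camera("wrist");cv2.imwrite("pics/w1.png",im);np.save("m1",np.vstack([m["pose"],np.pad(np.array(m["K"]),((0,0),(0,1)))]))
print(np.array(m["pose"]).round(3))
plan([.455,-.017,.15],-13.6,3)
E
```

```text
time_s: 0.77
eef_pos: [0.3427, 0.2523, 0.231]
eef_rot: [-0.69, 0.69, 0.156, -0.156]
wrist_force: [1.2, 0.9, -0.3]
opening: 1.005
time_s: 1.43
eef_pos: [0.4505, -0.0182, 0.1515]
eef_rot: [-0.701, 0.701, -0.09, 0.09]
wrist_force: [0.2, -0.2, 1.1]
opening: 1.0
time_s: 1.6
eef_pos: [0.4496, -0.0176, 0.1508]
eef_rot: [0.702, -0.701, 0.091, -0.088]
wrist_force: [0.0, 0.9, 0.6]
opening: 0.999
[[ 0.968 -0.241 -0.069  0.466]
 [-0.251 -0.935 -0.251  0.047]
 [-0.003  0.26  -0.966  0.294]
 [ 0.     0.     0.     1.   ]]
[2.0, 1.0, 0.0, -0.0, -0.3, -0.0, -1]
[2.0, 1.0, 0.0, -0.0, -0.3, -0.0, -1]
[2.0, 1.0, 0.0, -0.0, -0.3, -0.0, -1]
from [ 0.4498 -0.0165  0.1516] yaw -14.4
```

View pics/w1.png

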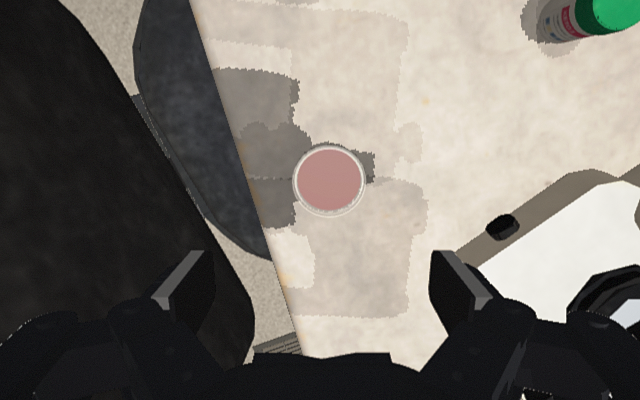

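The wrist view shows the dish at about (330,180), with the open fingertips at (212,250) and (430,250).

```bash
python3 - <<'E'
from h import *
m=camera_model("wrist");im=cv2.imread("pics/w1.png").astype(int)
a=((im[...,2]-im[...,1])>35)&((im[...,2]-im[...,1])<80);a[:120]=0;a[230:]=0;a[:,:280]=0;a[:,390:]=0
cs,_=cv2.findContours(a.astype(np.uint8),0,1);k=max(cs,key=cv2.contourArea);e=cv2.fitEllipse(k);print(e)
for z in (.012,.015):print(plane(m,*e[0],z))
o=get_obs();Rm=rot(o)
T=np.array(m["pose"])
for d in (-.0425,.0425):
    print("tips",proj(m,o["eef_pos"]+Rm.apply([d,-.013,0])))
print(np.linalg.norm(plane(m,*e[0],.015)-T[:3,3]))
E
```

```text
((328.489013671875, 179.26968383789062), (59.11538314819336, 61.699485778808594), 87.42803955078125)
[ 0.45497351 -0.01369911  0.012     ]
[ 0.45508574 -0.01304702  0.015     ]
tips [217.49643194 271.34484738]
tips [430.50294091 271.35516448]
0.2865392112545955
```

```bash
python3 -m jog '[[2,25,0,0,-0.3,0,-1],[2,25,0,0,-0.3,0,-1],[1,25,-1,0,-0.3,0,-1],[0,15,0,0,0,0,-1],[0,0,0,0,0,0,-1],[0,0,0,0,0,0,-1]]'
python3 - <<'E'
from h import *
m=camera_model("wrist");I=camera("wrist");cv2.imwrite("pics/w2.png",I);im=I.astype(int)
a=((im[...,2]-im[...,1])>35)&((im[...,2]-im[...,1])<80)
cs,_=cv2.findContours(a.astype(np.uint8),0,1);k=max(cs,key=cv2.contourArea);e=cv2.fitEllipse(k);print(e)
for z in (.012,.015):print(plane(m,*e[0],z))
o=get_obs();print(o["eef_pos"])
E
```

```text
time_s: 2.15
eef_pos: [0.4545, -0.0172, 0.0626]
eef_rot: [0.702, -0.702, 0.082, -0.082]
wrist_force: [-0.1, -0.7, 0.3]
opening: 0.997
((322.5099792480469, 214.298828125), (80.96733093261719, 87.54637908935547), 90.7262954711914)
[ 0.45484836 -0.01389143  0.012     ]
[ 0.45506658 -0.0129407   0.015     ]
[ 0.45550973 -0.01764928  0.06342869]
```

View pics/w2.png

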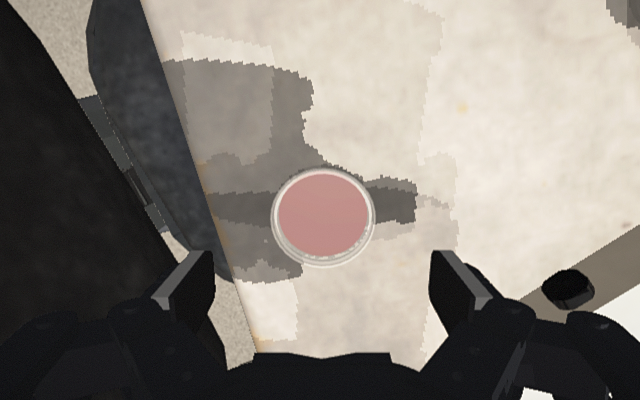

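The dish sits at about (0.455, -0.015), and the views agree to within 2 mm. Now I go down and grip it.

```bash
python3 -m jog '[[-1,15,3,0,0,0,-1],[0,15,0,0,0,0,-1],[0,15,0,0,0,0,-1],[0,10,0,0,0,0,-1],[0,5,0,0,0,0,-1],[0,0,0,0,0,0,-1],[0,0,0,0,0,0,-1]]'
python3 -c "
from h import *
o=get_obs();print(o['eef_pos'],o['wrist_force']);cv2.imwrite('pics/w3.png',camera('wrist'))"
```

```text
time_s: 2.78
eef_pos: [0.4553, -0.0154, 0.003]
eef_rot: [-0.702, 0.702, -0.082, 0.083]
wrist_force: [1.4, 0.4, 1.3]
opening: 1.001
[ 0.4553206  -0.01539778  0.00300917] [1.44548102 0.35498598 1.26531589]
```

View pics/w3.png

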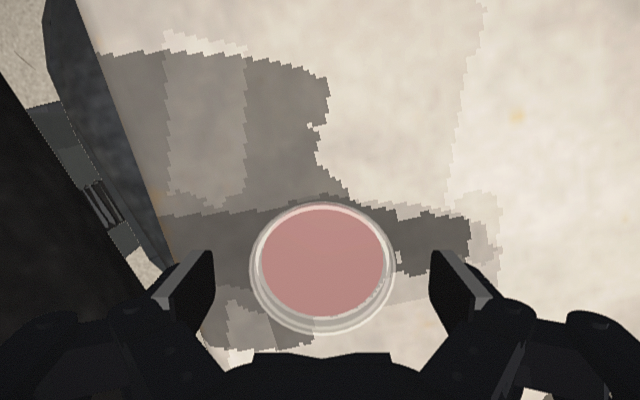

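```bash
python3 -m jog '[[0,1,0,0,0,0,0],[0,0,0,0,0,0,0],[0,0,0,0,0,0,1],[0,0,0,0,0,0,1],[0,0,0,0,0,0,1],[0,0,0,0,0,0,1],[0,0,0,0,0,0,1],[0,0,0,0,0,0,1]]'
python3 -c "
from h import *
o=get_obs();print(o['eef_pos'],o['wrist_force'],o['opening']);cv2.imwrite('pics/w4.png',camera('wrist'))"
```

```text
time_s: 3.5
eef_pos: [0.4552, -0.0155, 0.0025]
eef_rot: [-0.702, 0.702, -0.082, 0.083]
wrist_force: [-3.9, 0.7, 11.9]
opening: 0.665
[ 0.45520844 -0.01552529  0.00251899] [-3.92642786  0.6913725  11.86965136] 0.6652669975978895
```

View pics/w4.png

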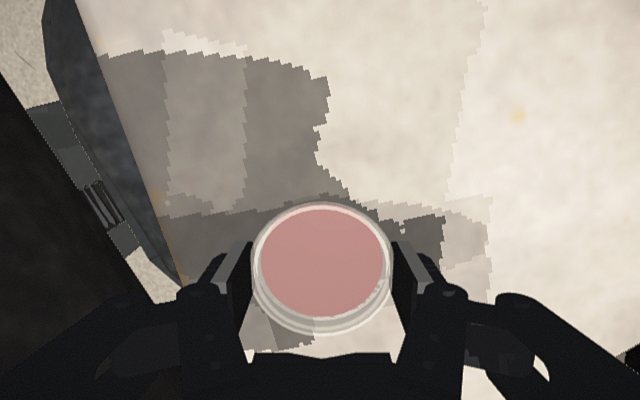

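```bash
python3 - <<'E'
from h import *
o=get_obs();m=camera_model("wrist");im=cv2.imread("pics/w4.png")
cv2.imwrite("pics/w4c.png",cv2.resize(im[220:380,170:470],(750,400),interpolation=cv2.INTER_CUBIC))
for y in (-.002,-.005,-.008,-.012,-.0187):
    print(y,[proj(m,o["eef_pos"]+rot(o).apply([s*.030,y,z])).round(1).tolist() for s in(-1,1) for z in (.011,-.011)])
E
```

```text
-0.002 [[252.5, 235.5], [255.1, 282.6], [395.1, 235.5], [392.4, 282.6]]
-0.005 [[251.2, 238.1], [253.8, 286.1], [396.6, 238.1], [393.8, 286.1]]
-0.008 [[249.8, 240.9], [252.5, 289.7], [398.1, 240.9], [395.2, 289.7]]
-0.012 [[247.8, 244.8], [250.7, 294.7], [400.2, 244.8], [397.1, 294.7]]
-0.0187 [[244.3, 251.8], [247.4, 303.7], [404.0, 251.8], [400.6, 303.7]]
```

View pics/w4c.png

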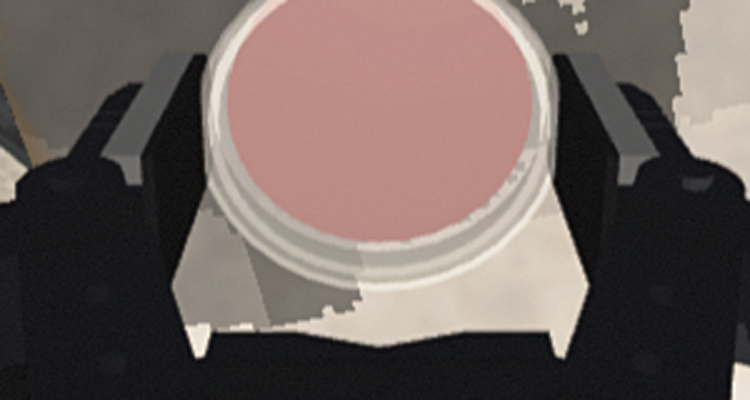

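The opening reads 0.665, which matches a held 60 mm dish. The tips are about 8–10 mm up, clear of the table. Now a test lift.

```bash
python3 -m jog '[[0,-1,0,0,0,0,1],[0,-2,0,0,0,0,1],[0,-4,0,0,0,0,1],[0,-10,0,0,0,0,1],[0,-10,0,0,0,0,1],[0,-10,0,0,0,0,1],[0,0,0,0,0,0,1],[0,0,0,0,0,0,1]]'
python3 -c "
from h import *
o=get_obs();print(o['eef_pos'],o['wrist_force'],o['opening']);cv2.imwrite('pics/w5.png',camera('wrist'))
im=camera('side');cv2.imwrite('pics/s5.png',cv2.resize(im[250:370,280:400],(600,600)))"
```

```text
time_s: 4.22
eef_pos: [0.4557, -0.0156, 0.0395]
eef_rot: [-0.702, 0.702, -0.082, 0.084]
wrist_force: [-0.3, 1.5, -0.6]
opening: 0.661
[ 0.45567994 -0.01562572  0.03945088] [-0.32752632  1.54688543 -0.58176498] 0.660550070575574
```

View pics/w5.png

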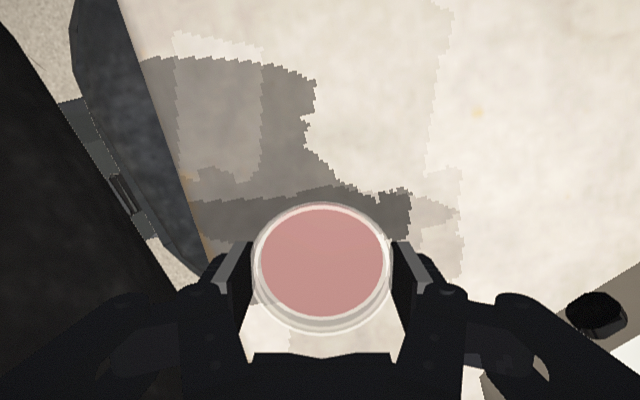

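View pics/s5.png

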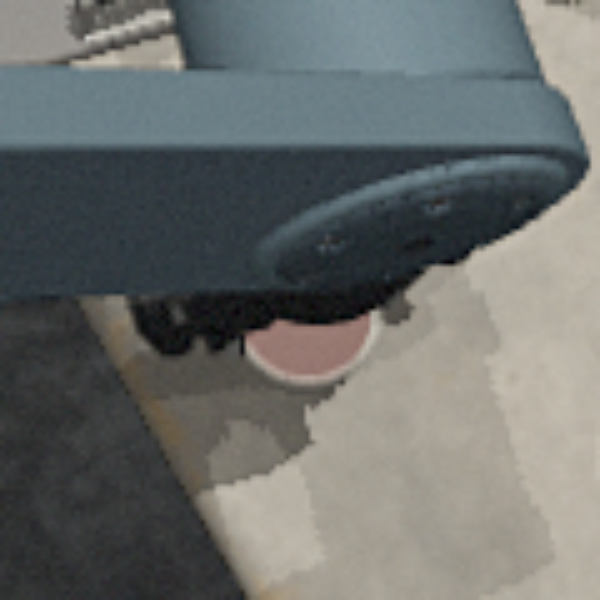

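```bash
python3 -c "
from h import *
plan([.467,.145,.15],-13.6,8,grip=1)"
```

```text
[-3.0, -14.0, 20.0, 0.0, 0.0, 0.0, 1]
[-3.0, -14.0, 20.0, 0.0, 0.0, 0.0, 1]
[-3.0, -14.0, 20.0, 0.0, 0.0, 0.0, 1]
[-3.0, -14.0, 20.0, 0.0, 0.0, 0.0, 1]
[-3.0, -14.0, 20.0, 0.0, 0.0, 0.0, 1]
[-3.0, -14.0, 20.0, 0.0, 0.0, 0.0, 1]
[-3.0, -14.0, 20.0, 0.0, 0.0, 0.0, 1]
[-3.0, -14.0, 20.0, 0.0, 0.0, 0.0, 1]
from [ 0.4546 -0.0153  0.0384] yaw -13.4
```

```bash
python3 -m jog '[[0,-12,0,0,0,0,1],[0,-24,0,0,0,0,1],[-2,-26,10,0,0,0,1],[-3,-26,18,0,0,0,1],[-3,-20,20,0,0,0,1],[-3,-5,22,0,0,0,1],[-3,0,22,0,0,0,1],[-3,0,22,0,0,0,1]]'; python3 -m jog '[[-3,0,20,0,0,0,1],[-3,0,16,0,0,0,1],[-2,0,10,0,0,0,1],[0,0,0,0,0,0,1],[0,0,0,0,0,0,1],[0,0,0,0,0,0,1]]'
python3 -c "
from h import *
import pickle
m=camera_model('wrist');o=get_obs();cv2.imwrite('pics/w6.png',camera('wrist'));print(o['eef_pos'],o['opening'])
pickle.dump((m,o),open('m6.pkl','wb'))
"
```

```text
time_s: 4.98
eef_pos: [0.4648, 0.1004, 0.1516]
eef_rot: [0.702, -0.702, 0.083, -0.083]
wrist_force: [-0.0, -0.0, -0.6]
opening: 0.666
time_s: 5.48
eef_pos: [0.4674, 0.1454, 0.1509]
eef_rot: [-0.702, 0.702, -0.083, 0.083]
wrist_force: [0.6, 0.6, -0.8]
opening: 0.664
[0.46739388 0.14536391 0.1509346 ] 0.6641302074001338
```

View pics/w6.png

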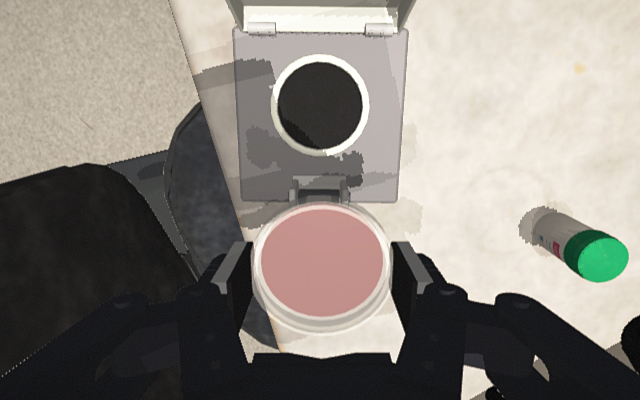

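The seat disc is near (320,104), the plate corners are near (235,30), (410,30), (398,200) and (241,198), and the dish is still level in the jaws.

```bash
python3 - <<'E'
from h import *
import pickle
m,o=pickle.load(open('m6.pkl','rb'));im=cv2.imread("pics/w6.png")
def ell(a,x0,y0,x1,y1):
    b=np.zeros_like(a);b[y0:y1,x0:x1]=a[y0:y1,x0:x1];cs,_=cv2.findContours(b.astype(np.uint8),0,1);k=max(cs,key=cv2.contourArea);return cv2.fitEllipse(cv2.convexHull(k))
e=ell(im.max(2)<90,270,50,372,152);print(e,plane(m,*e[0],.010))
r=ell(im.min(2)>190,268,50,374,158);print(r,plane(m,*r[0],.014))
d=im.astype(int);q=ell((d[...,2]-d[...,1])>35,245,190,400,330);print(q)
h=o["eef_pos"][2]-.0025
for z in (.009,.012,.015):
    c=plane(m,*q[0],h+z);print("dish",c,"off from TCP",(c-o["eef_pos"])[:2])
P=[plane(m,u,v,.01) for u,v in((235,31),(409,31),(398,201),(241,200))]
print(np.round(P,4))
for a,b in((0,1),(3,2)): v=P[b]-P[a];print(np.degrees(np.arctan2(v[1],v[0])),np.linalg.norm(v))
print(m["K"])
E
```

```text
((319.44110107421875, 105.23571014404297), (84.2404556274414, 86.403076171875), 0.6457986831665039) [0.47920579 0.20613637 0.01      ]
((320.195068359375, 104.1147232055664), (97.25575256347656, 102.27400970458984), 161.62496948242188) [0.47999224 0.20686049 0.014     ]
((321.5701599121094, 261.85699462890625), (107.10588073730469, 121.81829071044922), 90.0531234741211)
dish [0.46671173 0.14662225 0.1574346 ] off from TCP [-0.00068215  0.00125834]
dish [0.46704599 0.14801719 0.1604346 ] off from TCP [-0.00034789  0.00265328]
dish [0.46738025 0.14941212 0.1634346 ] off from TCP [-1.36296013e-05  4.04821709e-03]
[[0.4315 0.2716 0.01  ]
 [0.5551 0.242  0.01  ]
 [0.5243 0.1166 0.01  ]
 [0.3986 0.1475 0.01  ]]
-13.44588541647608 0.12711196415031376
-13.814295982677043 0.12943477006529608
[[358.16776759   0.         321.52379582]
 [  0.         358.16776759 196.05421708]
 [  0.           0.           1.        ]]
```

```bash
python3 -c "
from h import *
plan([.480,.2047,.15],-13.6,3,grip=1)"
```

```text
[-1.0, 0.0, 20.0, 0.0, 0.0, -0.0, 1]
[-1.0, 0.0, 20.0, 0.0, 0.0, -0.0, 1]
[-1.0, 0.0, 20.0, 0.0, 0.0, -0.0, 1]
from [0.4675 0.1452 0.1511] yaw -13.5
```

```bash
python3 -m jog '[[-1,0,10,0,0,0,1],[-1,0,20,0,0,0,1],[0,0,20,0,0,0,1],[0,8,10,0,0,0,1],[0,20,0,0,0,0,1],[0,24,0,0,0,0,1],[0,24,0,0,0,0,1],[0,16,0,0,0,0,1]]'; python3 -m jog '[[0,8,0,0,0,0,1],[0,0,0,0,0,0,1],[0,0,0,0,0,0,1],[0,0,0,0,0,0,1]]'
python3 -c "
from h import *
o=get_obs();print(o['eef_pos'],o['wrist_force'])
cv2.imwrite('pics/w7.png',camera('wrist'));plan([.480,.2047,.02],-13.6,4,grip=1)"
```

```text
time_s: 6.2
eef_pos: [0.4782, 0.2045, 0.0565]
eef_rot: [-0.702, 0.703, -0.084, 0.082]
wrist_force: [-0.2, 0.3, 0.7]
opening: 0.664
time_s: 6.53
eef_pos: [0.4806, 0.205, 0.0523]
eef_rot: [0.702, -0.702, 0.082, -0.083]
wrist_force: [0.3, -0.5, 0.1]
opening: 0.663
[0.48058071 0.2049699  0.05229147] [ 0.27907276 -0.54580541  0.13802497]
[-0.0, 8.0, -0.0, -0.0, 0.0, 0.0, 1]
[-0.0, 8.0, -0.0, -0.0, 0.0, 0.0, 1]
[-0.0, 8.0, -0.0, -0.0, 0.0, 0.0, 1]
[-0.0, 8.0, -0.0, -0.0, 0.0, 0.0, 1]
from [0.4808 0.205  0.0526] yaw -13.4
```

View pics/w7.png

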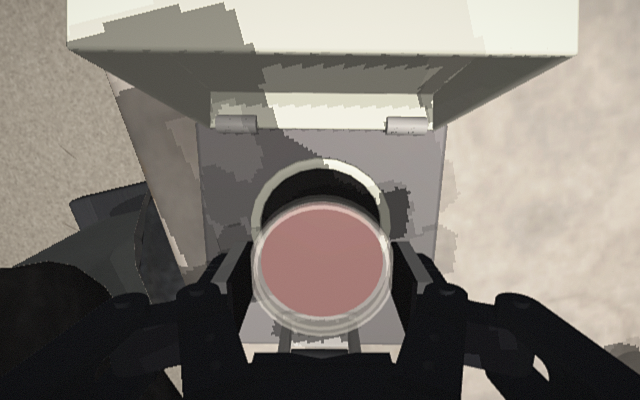

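The ring (columns 251–391) and the dish (253–391) line up sideways. Next I lower it the rest of the way.

```bash
python3 -m jog '[[0,10,0,0,0,0,1],[0,10,0,0,0,0,1],[0,8,0,0,0,0,1],[0,6,0,0,0,0,1],[0,2,0,0,0,0,1],[0,2,0,0,0,0,1],[0,0,0,0,0,0,1],[0,0,0,0,0,0,1]]'
python3 -c "
from h import *
o=get_obs();print(o['eef_pos'],o['wrist_force'])
cv2.imwrite('pics/w8.png',camera('wrist'))"
```

```text
time_s: 7.25
eef_pos: [0.4798, 0.2049, 0.0133]
eef_rot: [0.702, -0.702, 0.083, -0.083]
wrist_force: [0.1, 0.2, -0.6]
opening: 0.661
[0.47980458 0.20494425 0.01333062] [ 0.08123079  0.24907988 -0.58370815]
```

View pics/w8.png

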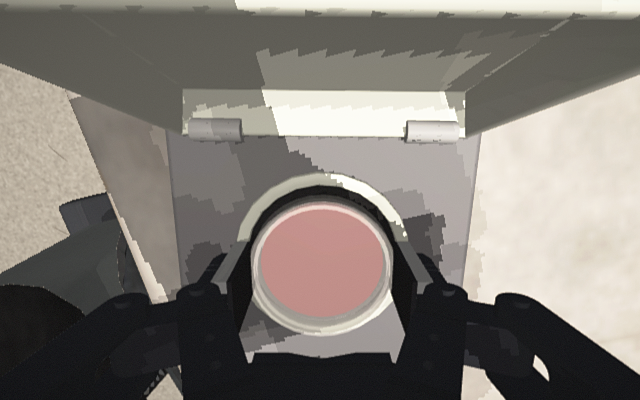

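```bash
python3 - <<'E'
from h import *
m=camera_model("wrist");o=get_obs();t=o["eef_pos"];Rm=rot(o)
for n,u,v,z,r in (("outer",322,171,.014,.038),("inner",322,187,.014,.0325),("dishtop",322,201,.0258,.030),("dishtop",322,201,.0245,.030)):
    p=plane(m,u,v,z);print(n,(Rm.inv().apply(p-t)*1000).round(1)[[0,2]],"centre z'",(Rm.inv().apply(p-t)*1000)[2]-r*1000)
E
python3 - <<'E'
import cv2
im=cv2.imread('pics/w8.png');cv2.imwrite('pics/w8c.png',cv2.resize(im[150:350,220:430],(788,600*750//600//1),interpolation=cv2.INTER_CUBIC)[:600])
E
```

```text
outer [-0.8 38.3] centre z' 0.3030791870251619
inner [-0.8 31.6] centre z' -0.8582733929621824
dishtop [-0.8 29. ] centre z' -0.9578154707564721
dishtop [-0.8 28.7] centre z' -1.32813229052055
```

View pics/w8c.png

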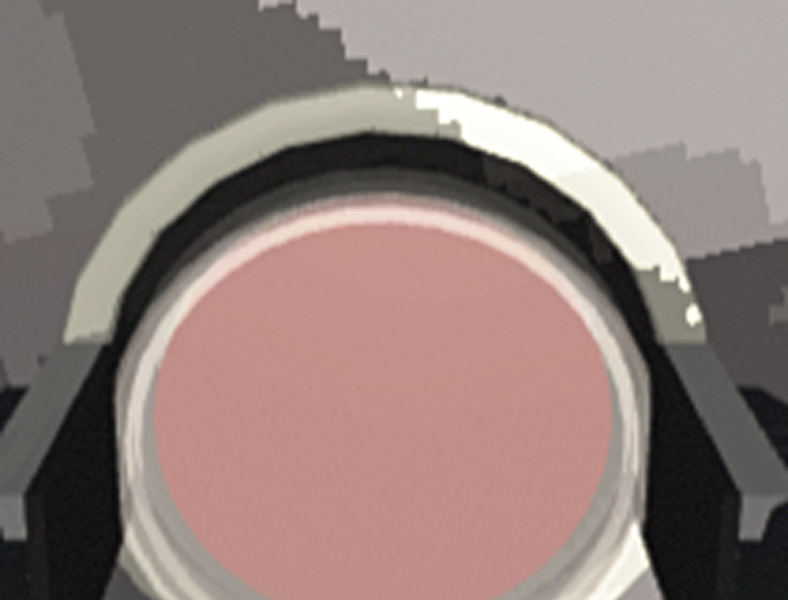

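The dish is within about 1 mm of centre. I touch it down and let go.

```bash
python3 -m jog '[[0,1,0,0,0,0,1],[0,0,0,0,0,0,1]]'; python3 -m jog '[[0,0,0,0,0,0,-0.4],[0,0,0,0,0,0,-0.6],[0,0,0,0,0,0,-1],[0,0,0,0,0,0,-1],[0,0,0,0,0,0,-1],[0,0,0,0,0,0,-1]]'
python3 -c "
from h import *
cv2.imwrite('pics/w9.png',camera('wrist'))"
```

```text
time_s: 7.47
eef_pos: [0.48, 0.205, 0.0126]
eef_rot: [0.702, -0.702, 0.082, -0.083]
wrist_force: [-0.1, -0.5, 1.9]
opening: 0.659
time_s: 7.97
eef_pos: [0.4795, 0.2048, 0.0123]
eef_rot: [-0.702, 0.702, -0.083, 0.083]
wrist_force: [0.1, 0.5, 0.0]
opening: 0.996
```

View pics/w9.png

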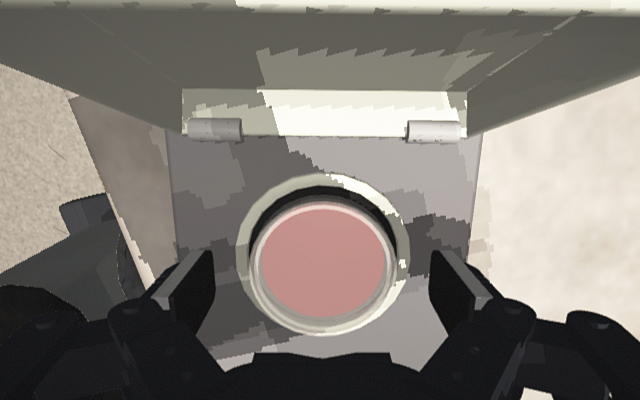

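The dish sits in the ring and has been let go: contact showed as 1.9 N and the fingers now stand clear. I back off upward, close the fingers and go behind the lid.

```bash
python3 -m jog '[[0,-4,0,0,0,0,-1],[0,-10,0,0,0,0,-1],[0,-20,0,0,0,0,-1],[0,-30,0,0,0,0,-1],[0,-35,0,0,0,0,-1],[0,-35,0,0,0,0,-1],[0,-30,0,0,0,0,-1],[0,-10,0,0,0,0,0]]'; python3 -m jog '[[0,0,0,0,0,0,1],[0,0,0,0,0,0,1],[0,0,0,0,0,0,1]]'
python3 -c "
from h import *
import pickle
m=camera_model('wrist');o=get_obs();cv2.imwrite('pics/w10.png',camera('wrist'));print(o['eef_pos'],o['opening'])
im=camera('top');cv2.imwrite('pics/t10.png',cv2.resize(im[140:300,200:440],(720,480)))"
```

```text
time_s: 8.68
eef_pos: [0.4824, 0.2055, 0.1927]
eef_rot: [0.703, -0.701, 0.08, -0.086]
wrist_force: [1.6, -0.6, 0.5]
opening: 0.885
time_s: 8.93
eef_pos: [0.4783, 0.2046, 0.1846]
eef_rot: [-0.702, 0.703, -0.084, 0.082]
wrist_force: [-0.2, -1.1, -0.3]
opening: 0.455
[0.47834328 0.20462496 0.18456169] 0.454932577249055
```

View pics/w10.png

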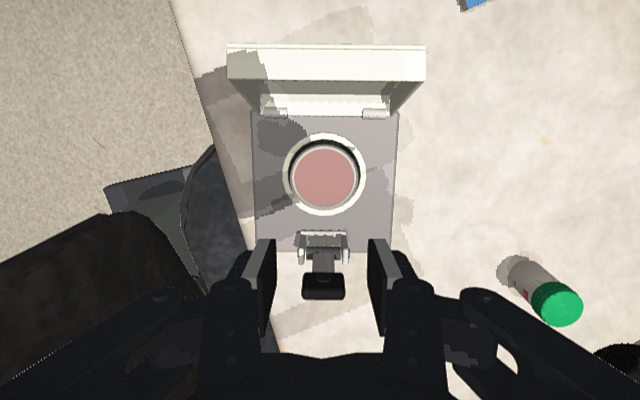

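View pics/t10.png

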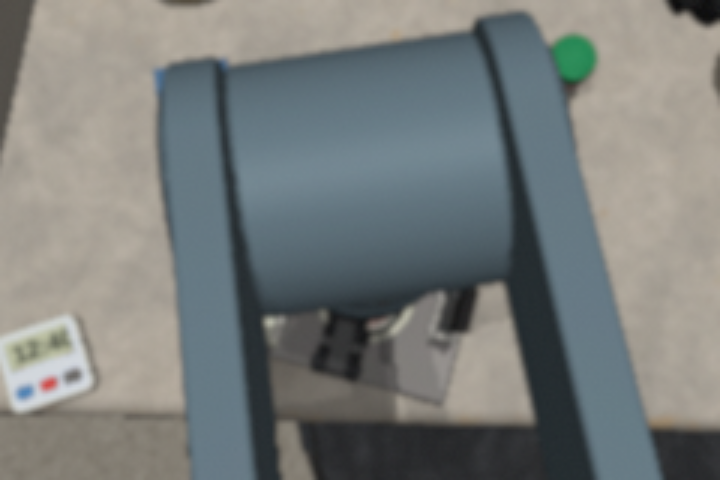

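The wrist view shows the dish at (323,177), centred in the ring at (324,174). The lid's top edge covers rows 45 to 80, and the clamp paddle is at (323,285).

```bash
python3 - <<'E'
from h import *
m=camera_model("wrist");c,s=np.cos(np.radians(13.6)),np.sin(np.radians(13.6))
S=np.array([.4800,.2052])
def car(u,v,z):
    d=plane(m,u,v,z)[:2]-S;return (1000*np.array([c*d[0]-s*d[1],s*d[0]+c*d[1]])).round(1)
print("lid outer",car(326,45,.107),"inner",car(326,80,.111),"clamp end",car(323,274,.097),car(323,298,.09),"dish",car(322.5,177,.022),"ring",car(324,174,.014))
o=get_obs();d=o["eef_pos"][:2]-S;print("TCP car",c*d[0]-s*d[1],s*d[0]+c*d[1],o["eef_pos"][2])
E
```

```text
lid outer [-0.6 95.2] inner [-0.5 75.9] clamp end [ -1.7 -54.2] [ -1.6 -77.5] dish [-2.3 -0.2] ring [-1.   0.8]
TCP car -0.0015841382330639452 -0.0009959724946775675 0.1841622216092543
```

```bash
python3 -m jog '[[1,0,15,0,0,0,1],[0,0,25,0,0,0,1],[0,0,30,0,0,0,1],[0,0,30,0,0,0,1],[0,5,20,0,0,0,1],[0,15,7,0,0,0,1],[0,25,0,0,0,0,1],[0,25,0,0,0,0,1]]'; python3 -m jog '[[0,18,0,0,0,0,1],[0,9,0,0,0,0,1],[0,0,0,0,0,0,1],[0,0,0,0,0,0,1]]'
cat >> h.py <<'E'
c_,s_=np.cos(np.radians(13.6)),np.sin(np.radians(13.6));S=np.array([.4800,.2052])
def tcar():
    o=get_obs();d=o["eef_pos"][:2]-S;print("TCP car mm",np.round([1e3*(c_*d[0]-s_*d[1]),1e3*(s_*d[0]+c_*d[1]),1e3*o["eef_pos"][2]],1),"F",o["wrist_force"].round(1),"open",round(o["opening"],3),"t",o["time_s"])
E
python3 -c "
from h import *
tcar();cv2.imwrite('pics/w11.png',camera('wrist'))"
```

```text
time_s: 9.7
eef_pos: [0.5097, 0.3289, 0.1143]
eef_rot: [-0.702, 0.702, -0.083, 0.082]
wrist_force: [0.2, 0.8, -0.3]
opening: -0.002
time_s: 10.03
eef_pos: [0.5097, 0.3279, 0.0885]
eef_rot: [-0.702, 0.703, -0.083, 0.082]
wrist_force: [0.1, -0.1, 0.4]
opening: 0.0
TCP car mm [ -0.  126.2  88.5] F [ 0.1 -0.1  0.4] open 0.0 t 10.0333
```

View pics/w11.png

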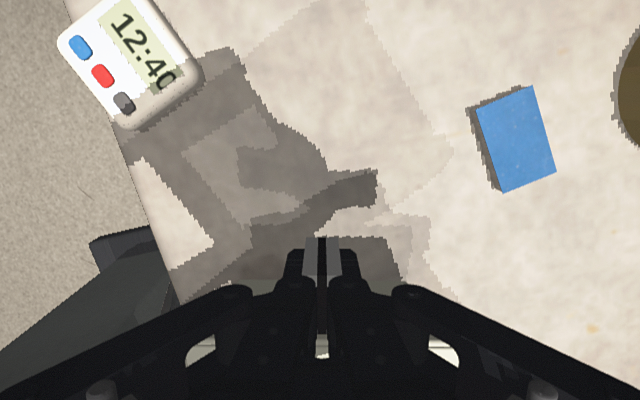

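The closed fingers stand behind the lid, and the timer at (130,60) and the pad at (515,138) are clear of them. I start pushing the lid.

```bash
python3 -m jog '[[0,0,-8,0,0,0,1],[0,0,-8,0,0,0,1],[0,0,-7,0,0,0,1],[0,0,-7,0,0,0,1],[0,0,-6,0,0,0,1],[0,0,-6,0,0,0,1]]'; python3 -c "
from h import *
tcar()"; python3 -m jog '[[0,-1,-10,0,0,0,1],[0,-2,-10,0,0,0,1],[0,1,-10,0,0,0,1],[0,2,-10,0,0,0,1],[0,3,-9,0,0,0,1],[0,5,-9,0,0,0,1]]'; python3 -c "
from h import *
tcar();cv2.imwrite('pics/s12.png',camera('side'));cv2.imwrite('pics/w12.png',camera('wrist'))"
```

```text
time_s: 10.58
eef_pos: [0.5006, 0.2868, 0.09]
eef_rot: [0.702, -0.702, 0.082, -0.083]
wrist_force: [0.8, 1.8, 1.3]
opening: -0.002
TCP car mm [ 0.8 84.1 90. ] F [0.8 1.8 1.3] open -0.002 t 10.5833
time_s: 11.08
eef_pos: [0.4868, 0.2298, 0.0813]
eef_rot: [-0.702, 0.702, -0.083, 0.083]
wrist_force: [-0.7, 0.7, 2.3]
opening: -0.002
TCP car mm [ 0.8 25.5 81.3] F [-0.7  0.7  2.3] open -0.002 t 11.0833
```

View pics/s12.png

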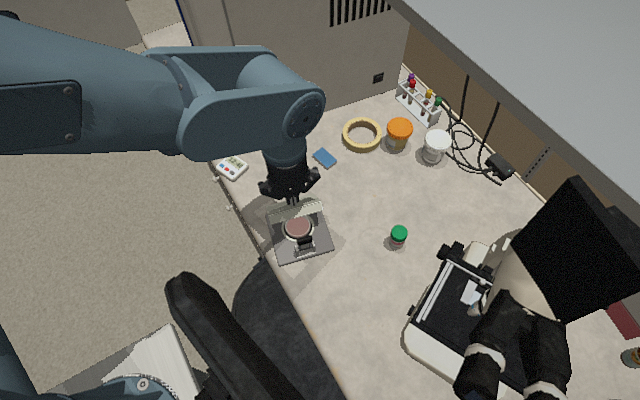

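View pics/w12.png

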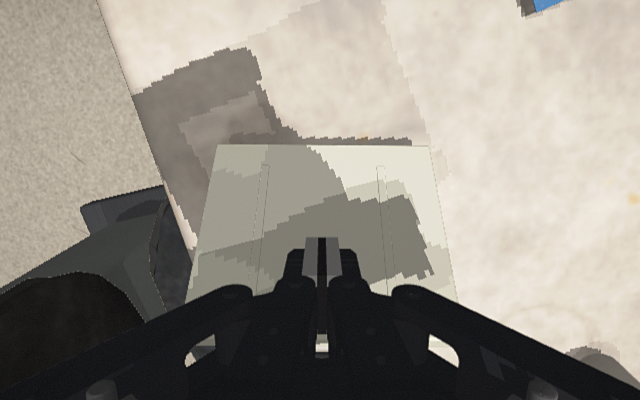

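The lid is about half over and follows the fingertips. I keep along the arc slowly.

```bash
python3 -m jog '[[0,4,-6,0,0,0,1],[0,5,-6,0,0,0,1],[0,5,-5,0,0,0,1],[0,5,-4,0,0,0,1],[0,5,-4,0,0,0,1],[0,5,-4,0,0,0,1],[0,5,-3,0,0,0,1],[0,4,-2,0,0,0,1]]'; python3 -c "
from h import *
tcar()"; python3 -m jog '[[0,3,-1,0,0,0,1],[0,3,-1,0,0,0,1],[0,3,-1,0,0,0,1],[0,0,0,0,0,0,1]]';  python3 -c "
from h import *
tcar()"
```

```text
time_s: 11.85
eef_pos: [0.4787, 0.1975, 0.0425]
eef_rot: [-0.702, 0.702, -0.083, 0.083]
wrist_force: [0.2, 0.6, 1.1]
opening: 0.001
TCP car mm [ 0.5 -7.8 42.5] F [0.2 0.6 1.1] open 0.001 t 11.85
time_s: 12.18
eef_pos: [0.4777, 0.1948, 0.0335]
eef_rot: [-0.702, 0.702, -0.083, 0.082]
wrist_force: [0.2, 0.1, 0.0]
opening: 0.003
TCP car mm [  0.2 -10.7  33.5] F [0.2 0.1 0. ] open 0.003 t 12.1833
```

```bash
python3 -m jog '[[0,1,0,0,0,0,1],[0,1,0,0,0,0,1],[0,0,0,0,0,0,1],[0,0,0,0,0,0,1]]'; python3 -m jog '[[0,1,0,0,0,0,1],[0,0,0,0,0,0,1]]'
```

```text
time_s: 12.52
eef_pos: [0.4782, 0.195, 0.033]
eef_rot: [-0.702, 0.702, -0.083, 0.083]
wrist_force: [-3.3, -1.0, 7.3]
opening: -0.001
time_s: 12.68
eef_pos: [0.4783, 0.195, 0.0329]
eef_rot: [-0.702, 0.702, -0.083, 0.082]
wrist_force: [-7.0, -2.5, 16.5]
opening: -0.0
```

The lid is pressed firmly shut: the fingertips are at z = 33 mm with 16 N upward. I lift off, look, and go outside the clamp.

```bash
python3 -m jog '[[0,-8,0,0,0,0,1],[0,-20,0,0,0,0,1],[0,-30,0,0,0,0,1],[0,-35,0,0,0,0,1],[0,-30,0,0,0,0,1],[0,-17,-5,0,0,0,1],[0,0,-15,0,0,0,1],[0,0,-25,0,0,0,1]]'; python3 -m jog '[[0,0,-30,0,0,0,1],[0,0,-20,0,0,0,1],[0,0,-10,0,0,0,1],[0,0,0,0,0,0,1],[0,0,0,0,0,0,1]]'; python3 -c "
from h import *
tcar();cv2.imwrite('pics/w13.png',camera('wrist'));cv2.imwrite('pics/s13.png',camera('side')[140:300,200:440])"
```

```text
time_s: 13.35
eef_pos: [0.4692, 0.1522, 0.1736]
eef_rot: [0.703, -0.702, 0.08, -0.084]
wrist_force: [-0.3, -0.2, 0.1]
opening: -0.002
time_s: 13.77
eef_pos: [0.4542, 0.093, 0.1716]
eef_rot: [0.702, -0.702, 0.083, -0.083]
wrist_force: [0.8, -0.2, 0.3]
opening: -0.0
TCP car mm [   1.3 -115.2  171.6] F [ 0.8 -0.2  0.3] open -0.0 t 13.7667
```

View pics/w13.png

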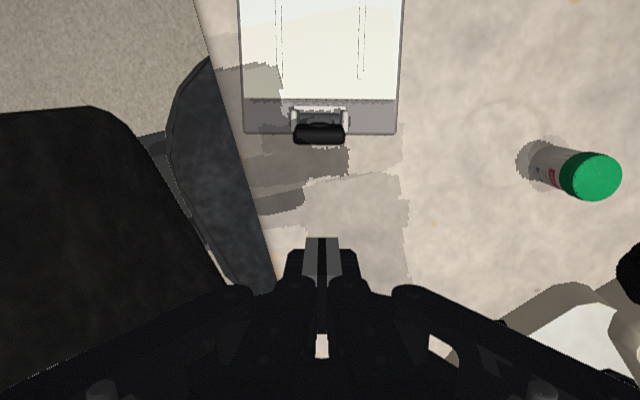

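View pics/s13.png

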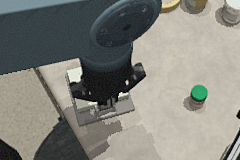

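The wrist view shows the lid lying flat with its free edge on row 98, and the paddle end near (320,145).

```bash
python3 - <<'E'
from h import *
m=camera_model("wrist")
def car(u,v,z):
    d=plane(m,u,v,z)[:2]-S;return (1000*np.array([c_*d[0]-s_*d[1],s_*d[0]+c_*d[1]])).round(1)
print("lid edge",car(320,98,.033),"clamp",car(320,144,.09),car(320,144,.096), car(320,124,.097))
print("lid width",car(238,60,.033),car(404,60,.033))
E
```

```text
lid edge [ -1.2 -47.2] clamp [ -0.9 -75.1] [ -0.9 -74.4] [ -0.9 -62.4]
lid width [-61.8 -20.3] [ 60.8 -19.9]
```

```bash
python3 -m jog '[[-1,10,0,0,0,0,1],[-1,22,0,0,0,0,1],[0,24,0,0,0,0,1],[0,20,0,0,0,0,1],[0,11,0,0,0,0,1],[0,0,8,0,0,0,1],[0,0,9,0,0,0,1],[0,0,0,0,0,0,1]]'; python3 -c "
from h import *
tcar()"
```

```text
time_s: 14.53
eef_pos: [0.4567, 0.1117, 0.0848]
eef_rot: [0.703, -0.702, 0.082, -0.083]
wrist_force: [-0.0, 0.2, 0.1]
opening: -0.001
TCP car mm [ -0.6 -96.4  84.8] F [-0.   0.2  0.1] open -0.001 t 14.5333
```

```bash
python3 -m jog '[[0,0,8,0,0,0,1],[0,0,8,0,0,0,1],[0,1,8,0,0,0,1],[0,1,8,0,0,0,1],[0,2,8,0,0,0,1],[0,3,6,0,0,0,1],[0,4,5,0,0,0,1],[0,0,0,0,0,0,1]]'; python3 -c "
from h import *
tcar();cv2.imwrite('pics/w14.png',camera('wrist'))"
```

```text
time_s: 15.2
eef_pos: [0.4674, 0.1604, 0.0725]
eef_rot: [0.702, -0.702, 0.083, -0.082]
wrist_force: [0.2, -0.5, -0.1]
opening: 0.001
TCP car mm [ -1.7 -46.5  72.5] F [ 0.2 -0.5 -0.1] open 0.001 t 15.2
```

View pics/w14.png

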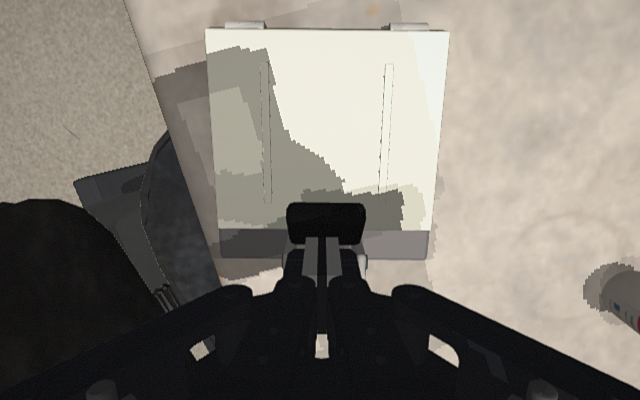

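The paddle at (325,222) is tipping over ahead of the fingers. I follow it down.

```bash
python3 -m jog '[[0,4,5,0,0,0,1],[0,5,4,0,0,0,1],[0,5,4,0,0,0,1],[0,5,3,0,0,0,1],[0,4,2,0,0,0,1],[0,4,1,0,0,0,1],[0,0,0,0,0,0,1]]'; python3 -c "
from h import *
tcar()";python3 -m jog '[[0,2,0,0,0,0,1],[0,2,0,0,0,0,1],[0,0,0,0,0,0,1]]'; python3 -c "
from h import *
tcar()"
```

```text
time_s: 15.83
eef_pos: [0.4719, 0.1782, 0.0454]
eef_rot: [0.702, -0.702, 0.083, -0.083]
wrist_force: [0.4, -0.5, 0.4]
opening: 0.001
TCP car mm [ -1.5 -28.2  45.4] F [ 0.4 -0.5  0.4] open 0.001 t 15.8333
time_s: 16.08
eef_pos: [0.4724, 0.1783, 0.0437]
eef_rot: [0.702, -0.702, 0.083, -0.083]
wrist_force: [-5.1, 1.0, 13.9]
opening: 0.002
TCP car mm [ -1.1 -27.9  43.7] F [-5.1  1.  13.9] open 0.002 t 16.0833
```

The clamp is down: z is 43.7 mm against an expected 44, with 14 N. I lift off and check.

```bash
python3 -m jog '[[0,-8,0,0,0,0,1],[0,-20,0,0,0,0,1],[0,-30,-5,0,0,0,1],[0,-35,-15,0,0,0,1],[0,-30,-20,0,0,0,1],[0,-17,-25,0,0,0,1],[0,0,-25,0,0,0,1],[0,0,-15,0,0,0,1]]'; python3 -m jog '[[0,0,-10,0,0,0,1],[0,0,0,0,0,0,1],[0,0,0,0,0,0,1]]'; python3 - <<'E'
from h import *
tcar();m=camera_model('wrist');cv2.imwrite('pics/w15.png',camera('wrist'));cv2.imwrite('pics/s15.png',camera('side'));cv2.imwrite('pics/t15.png',camera('top'))
E
```

```text
time_s: 16.75
eef_pos: [0.4484, 0.0741, 0.1843]
eef_rot: [-0.702, 0.702, -0.081, 0.084]
wrist_force: [-0.3, 0.7, -0.3]
opening: -0.003
time_s: 17.0
eef_pos: [0.4454, 0.066, 0.1822]
eef_rot: [0.702, -0.702, 0.083, -0.083]
wrist_force: [0.1, 0.3, -0.3]
opening: 0.003
TCP car mm [  -0.9 -143.4  182.2] F [ 0.1  0.3 -0.3] open 0.003 t 17.0
```

View pics/w15.png

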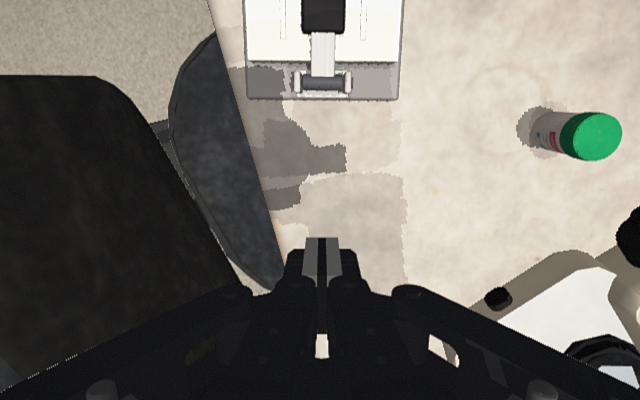

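View pics/s15.png

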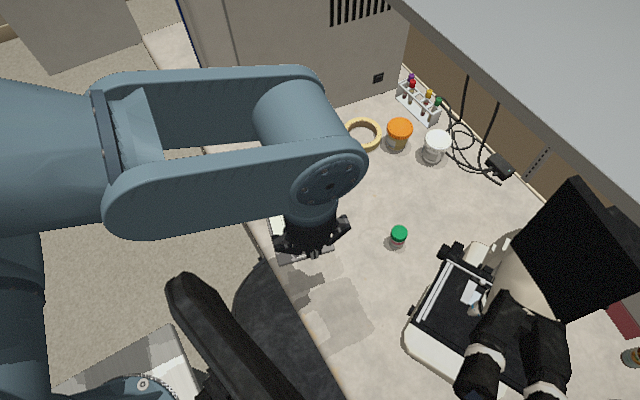

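View pics/t15.png

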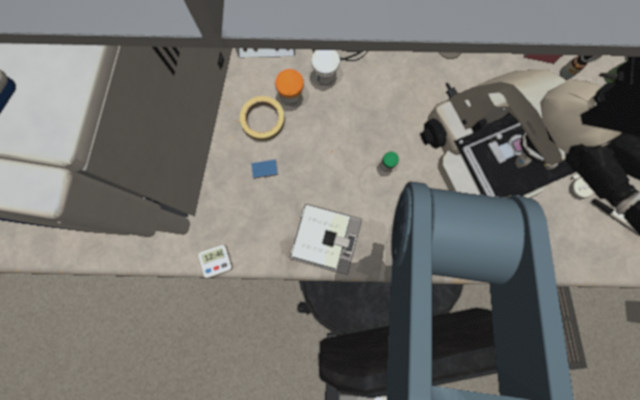

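The top view shows the lid flat on the carrier with the clamp lying on it at (332,239). The timer (214,261), pad (264,169) and pot (390,160) are unmoved, and the arm is clear.

```bash
python3 -c "
from h import *
print(get_obs()['wrist_force']);print(hand_in())"
```

```text
[ 0.47070809  0.51114176 -0.19267787]
the job is handed in; nothing more can be done
None
```

The dish is in the seat, the lid is shut and the clamp is down on it. I handed the job in at about 17 s of the 64 s allowed. The hand-in gives no verdict, so the result rests on the checks below.

- **Dish:** I gripped it across its diameter, lowered it into the ring until it touched at about 2 N, and let go. The last wrist view before shutting the lid showed it level and about 1 mm from the ring's centre. I could not see it again under the closed lid.
- **Lid:** I pushed it over from behind with closed fingers and pressed it down gently. Fingertips were at 33 mm with about 16 N upward, matching the shut height. Its free edge measured at carrier y = -47 mm, against -48 mm expected.
- **Clamp:** I pushed it over from outside and pressed it down. Fingertips were at 43.7 mm with about 14 N, against 44 mm for fully down.
- **Surroundings:** The timer, pad and strip pot sit at the same pixels in the final top view as at the start. The arm hung clear with the wrist force near zero.

**Disagreement:** The cameras differed by 2–3 mm in world y. I placed the dish by its position relative to the seat within each view, and there the top and wrist cameras agreed to under 1 mm.

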